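# Free the check weight from its seized transit clamp and weigh it

## Task

Two brass check weights stand in their transit blocks, each held under the steel tongue of a clamp knob. Break loose the stiff knob that holds the larger weight, turn it anticlockwise to its stop so that the tongue is clear, then lift that weight out and stand it upright in the middle of the pan of the small grey scale between the blocks, setting it down without dropping it. Leave the smaller weight clamped in its block, and do not shift the stamp or the hand lens.

Things in the scene. Friction and masses are not known exactly. Their poses are not given: they have to be found in the camera images.
- block_left: the left of two alike fixed transit blocks, aluminium, 150 x 64 x 24 mm; origin under its centre, on the table, z up. A shallow well for a weight lies at x = -35 mm (the robot's side at yaw 0), the clamp knob on a 34 mm wide pillar at x = +35 mm, both on the centre line y = 0.
- block_left_well (a point): centre of the well's floor in block_left, 20 mm above the table; the well is 31 mm wide and 4 mm deep.
- knob_left (a joint): turn of the clamp knob on block_left, rad: 0 = clamped (start), tongue over the weight; grows ANTICLOCKWISE seen from above to a stop at 1.40, tongue then clear at the side. Seized: about 0.28 N m in the first 0.05 rad breaks it loose; resistance halves by 0.15 and is gone by 0.35 rad (let go sooner, it springs back to 0); then it turns freely (0.02 N m) and stays where left. It does not rise.
- knob_left_grip (a point): point on the knob's vertical axis, 73 mm above the table, mid-height of its black wing: an upright bar 52 mm long, 14 mm thick, 59 to 87 mm above the table. The point's x axis runs along the wing (at 0 along block_left's x) and turns with it. Below: a hub 34 mm across (52 to 59 mm up) and the tongue, 16 mm wide (52 to 56 mm up), 88 mm long from the axis to the point's -x.
- block_right: the right of two alike fixed transit blocks, aluminium, 150 x 64 x 24 mm; origin under its centre, on the table, z up. A shallow well for a weight lies at x = -35 mm (the robot's side at yaw 0), the clamp knob on a 34 mm wide pillar at x = +35 mm, both on the centre line y = 0.
- block_right_well (a point): centre of the well's floor in block_right, 20 mm above the table; the well is 31 mm wide and 4 mm deep.
- knob_right (a joint): turn of the clamp knob on block_right, rad: 0 = clamped (start), tongue over the weight; grows ANTICLOCKWISE seen from above to a stop at 1.40, tongue then clear at the side. Seized: about 0.28 N m in the first 0.05 rad breaks it loose; resistance halves by 0.15 and is gone by 0.35 rad (let go sooner, it springs back to 0); then it turns freely (0.02 N m) and stays where left. It does not rise.
- knob_right_grip (a point): point on the knob's vertical axis, 73 mm above the table, mid-height of its black wing: an upright bar 52 mm long, 14 mm thick, 59 to 87 mm above the table. The point's x axis runs along the wing (at 0 along block_right's x) and turns with it. Below: a hub 34 mm across (52 to 59 mm up) and the tongue, 16 mm wide (52 to 56 mm up), 88 mm long from the axis to the point's -x.
- weight_large: the larger brass check weight, 27 mm across, 30 mm high, round with a narrower head, about 0.1 kg; loose, stands in the well of one of the two blocks (either one) under its tongue, with 2 mm of air below the tongue. Origin at the centre of its underside, z up.
- weight_small: the smaller brass check weight, 21 mm across, 24 mm high, 0.05 kg; stands in the other block's well and stays there. Origin at the centre of its underside.
- scale: low grey bench scale, fixed, 170 x 124 mm, body top 21 mm above the table, with a small display towards the robot; origin under its centre, on the table. Its pan does not sink noticeably.
- pan_centre (a point): centre of the top face of the scale's round flat steel pan, 96 mm across, 28 mm above the table; 22 mm from the scale's centre along its +x.
- lot_stamp: bystander: wooden hand stamp, 37 x 48 x 74 mm, loose, standing in front of the scale; origin at the centre of its underside.
- loupe: bystander: black hand lens, 47 x 113 x 12 mm, lying loose behind the scale; origin at the centre of its underside.
Mind the look-alikes: they are no part of the job. Of the things shaped like the scale, the grey one is meant.

How it is judged (in metres and radians):
On the way, in this order (a step that is already met when the one before it is completed fails the run):
1. the knob over the larger weight is broken loose (turned 0.4 rad), the weight still in its well (((horizontal distance between weight_small and block_right_well below 0.03 m and (value of joint knob_left above 0.4 rad and horizontal distance between weight_large and block_left_well below 0.01 m)) or (horizontal distance between weight_small and block_left_well below 0.03 m and (value of joint knob_right above 0.4 rad and horizontal distance between weight_large and block_right_well below 0.01 m))) and height (world z) of weight_large below 0.026 m), for 0.1 s.
2. that knob is turned on to within 0.25 rad of its stop, the weight still in its well (((horizontal distance between weight_small and block_right_well below 0.03 m and (value of joint knob_left above 1.15 rad and horizontal distance between weight_large and block_left_well below 0.01 m)) or (horizontal distance between weight_small and block_left_well below 0.03 m and (value of joint knob_right above 1.15 rad and horizontal distance between weight_large and block_right_well below 0.01 m))) and height (world z) of weight_large below 0.026 m), for 0.1 s.
3. the larger weight is lifted clear of its well (height (world z) of weight_large above 0.032 m), for 0.1 s.
At the end, for the whole second after the job is handed in: The larger weight stands upright (within 0.1 rad), at rest and released, on the scale's pan within 20 mm of its centre; the knob that held it is turned at least 1.1 rad; the smaller weight still stands in its well with its knob turned less than 0.15 rad (((horizontal distance between weight_small and block_right_well below 0.03 m and (value of joint knob_left above 1.1 rad and value of joint knob_right below 0.15 rad)) or (horizontal distance between weight_small and block_left_well below 0.03 m and (value of joint knob_right above 1.1 rad and value of joint knob_left below 0.15 rad))) and horizontal distance between weight_large and pan_centre below 0.02 m and z of weight_large in the frame of pan_centre between -0.004 and 0.004 m and angle between weight_large's own z axis and vertical below 0.1 rad and linear speed of weight_large below 0.02 m/s and height (world z) of weight_small between 0.014 and 0.026 m and angle between weight_small's own z axis and vertical below 0.15 rad); the robot touches nothing.
It fails at once if the larger weight is dropped or thrown: faster than 0.5 m/s and not held (linear speed of weight_large above 0.5 m/s and contact force between the fingers and weight_large below 0.05 N).
It fails at once if the knob over the smaller weight is turned by more than 0.15 rad ((horizontal distance between weight_small and block_left_well below 0.03 m and value of joint knob_left above 0.15 rad) or (horizontal distance between weight_small and block_right_well below 0.03 m and value of joint knob_right above 0.15 rad)).
It fails at once if the smaller weight is moved by more than 15 mm (distance of weight_small from where it was at the start of the episode above 0.015 m).
It fails at once if the stamp is shifted by more than 20 mm (distance of lot_stamp from where it was at the start of the episode above 0.02 m).
It fails at once if the hand lens is shifted by more than 20 mm (distance of loupe from where it was at the start of the episode above 0.02 m).
It also fails if it takes over 51 s, if anything falls off the work surface, if the arm or the gripper's body presses on something with over 40 N, if the wrist force passes 120 N, or if a joint passes its speed limit or range.

## Robot

A 6-joint arm with a two-finger parallel gripper is mounted at the origin on a cart in front of the work surface, level with it; the furniture and walls round the work are solid. World frame = base frame: x ahead of the robot, y to its left, z up, the work surface at z = 0. Lengths are in m, angles in degrees, forces in N, time in s.
With the tool pointing down it reaches from about 0.3 to 0.75 m from the base axis. Payload 8.5 kg.
Tool frame: the origin (TCP) lies midway between the tips of the shut fingers; the grasp point (between the pads) lies env.tcp_to_grasp behind it (env.tcp_to_grasp is the distance from the TCP to the grasp point, in m); z points along the fingers, y is the line along which they close (so a half turn about z gives the same grasp; the last joint's range is limited). The gripper opens to 85 mm and grips with 20 to 120 N. Pads are 22 mm wide; open, the fingers measure 114 mm over their backs; the gripper's body (76 mm by 85 mm) begins 54 mm behind the grasp point. The pads swing forward as they close: fully open they stand 13 mm farther back than shut.
Start: joints at [-77.538, 21.807, 74.336, -0, 83.858, -12.336], TCP at [0.231, -0.499, 0.231] pointing down, gripper open.
Joint ranges: [-178.18, 178.18], [-50.72, 133.34], [12.68, 142.11], [-81.47, 261.47], [9.98, 163.14], [-165.26, 165.26]. Speed limits (degrees/s): [136.94, 136.94, 180, 180, 180, 180].

## Interface

Orientations are given as a 3x3 rotation matrix whose columns are the frame's x, y, z axes.
In Python, from rig import observe, optics, job, env gives the robot as it stands. The module is installed in compiled form; this text tells all that it offers.
- The arm moves only by the shell command python3 -m jog 'ROWS' [FORCE]. ROWS is JSON, a list of rows, each a list of 7 numbers: the turn, a rotation vector about the tool's x, y, z in rad, then the shift along the tool's x, y, z in m, then the opening in per cent of the stroke, from 0 (shut) to 100 (fully open). A call has 1 to 10 rows; each row shifts and turns the commanded pose from where the row before left it, along the tool's axes as they then stand; what a row does not reach is not made up. A row lasts 1/8 s, in which the tool goes at most 62.5 mm and 10.7 degrees, less where a joint would pass 70% of its speed; a pose out of reach is approached as far as the arm can. A call is refused whole if a number of a shift passes 0.0625 or a number of a turn 0.188, either way. A call with a gripper value outside its range is refused whole. The fingers move at their own pace and stop on an object; FORCE is the grip in N (left out, the last holds). Time passes only in rows, so rows that do not move let the fingers close. It gives the time, the measured TCP pose, the force, the opening and the grip force at its end, in the units of the state.
- observe(): the state, without advancing time (a new reading comes with each control period).
- optics.get_image(name): name is "scene" or "top" or "wrist"; returns a dict with "pixels" (480x640x3 uint8, red, green, blue), "mtx" (3x3 intrinsics, pixels), "rvec" (rotation vector, rad) and "tvec" (3), from world to camera coordinates, as OpenCV has them. Camera axes: x right, y down, z forward; pixel columns grow to the right and rows downward; lengths in m; the calibration is good to about 2 mm. A picture is of the moment at which its call begins. There is no depth.
- job.close_job(): hands the job in; it is judged then, once.
The state is a dict: "time_s": time; "q": joint angles; "qvel": joint speeds; "joint_efforts": joint torques, N m; "position": TCP position; "tool_rot": TCP orientation; "ft_force": force on the tool from outside, world axes, zero at the start; "wrist_torque": the same for the moment, N m; "grip_width": finger opening in m; "gripper_force": force on a finger pad.
Only numpy, scipy, OpenCV 4.12 (cv2) and the standard library are available. Lean on these libraries where they do the work, as an engineer would, in place of code of your own. Each camera call takes 0.05 s, during which the arm holds its last target. There are 200 camera calls.

## Working session

There is one attempt and no reset: what is moved stays moved. The work goes in short steps, Python scripts to look and compute and a shell command to move; the robot and the scene stay as the last step left them, time stands still between calls to the robot, and variables do not carry over. Pictures are saved under pics/ and viewed, at most 10 in all, crops included, and the job is handed in when it is done.

```bash
mkdir -p pics; cat > h.py <<'E'
import cv2,numpy as np
from rig import observe,optics,job,env
def snap(cam,name):
    d=optics.get_image(cam); cv2.imwrite(f'pics/{name}.png',d['pixels'][:,:,::-1]); np.savez(f'pics/{name}.npz',**{k:d[k] for k in('mtx','rvec','tvec')}); return d
def ray(name,u,v):
    d=np.load(f'pics/{name}.npz'); R=cv2.Rodrigues(d['rvec'])[0]; t=d['tvec'].reshape(3)
    return -R.T@t, R.T@np.linalg.inv(d['mtx'])@np.array([u,v,1.])
def atz(name,u,v,z):
    c,r=ray(name,u,v); return c+r*(z-c[2])/r[2]
def tri(obs):
    A=np.zeros((3,3));b=np.zeros(3)
    for n,u,v in obs:
        c,r=ray(n,u,v); r/=np.linalg.norm(r); P=np.eye(3)-np.outer(r,r); A+=P;b+=P@c
    return np.linalg.solve(A,b)
def proj(name,p):
    d=np.load(f'pics/{name}.npz'); return cv2.projectPoints(np.array(p,float).reshape(-1,3),d['rvec'],d['tvec'],d['mtx'],None)[0].reshape(-1,2)
E
python3 -c "
from h import *
snap('scene','s0');snap('top','t0');print(env.tcp_to_grasp,observe()['tool_rot'],observe()['position'],observe()['time_s'])"
```

```text
0.0187 [[ 9.07807627e-01  4.19386722e-01 -2.99355307e-04]
 [ 4.19386740e-01 -9.07806741e-01  1.29734013e-03]
 [ 2.72330460e-04 -1.30328091e-03 -9.99999114e-01]] [ 0.23060424 -0.49903866  0.23076453] 0.1
```

View pics/t0.png

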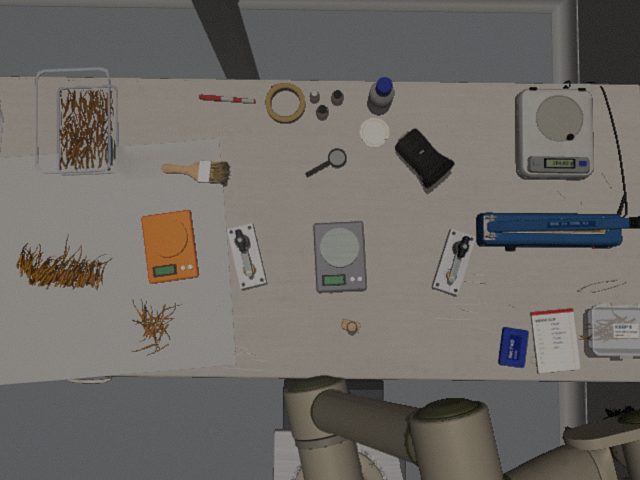

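View pics/s0.png

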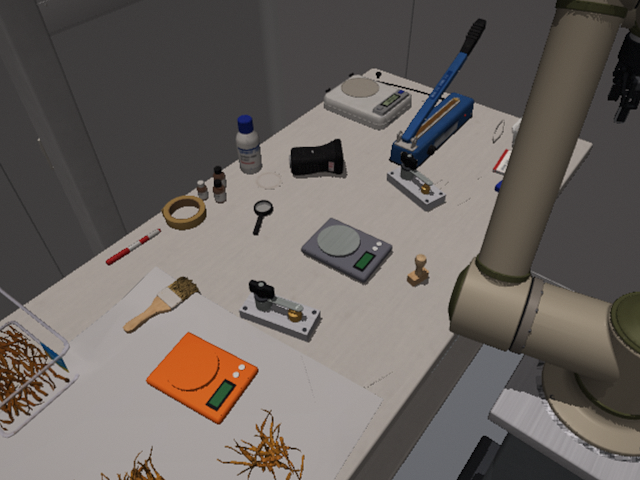

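The top view shows the left block at (247,256), the right block at (454,262), the grey scale at (341,257), the stamp at (350,326) and the lens at (325,162). I'll enlarge both blocks to compare the weights.

```bash
python3 -c "
from h import *
t=cv2.imread('pics/t0.png');s=cv2.imread('pics/s0.png')
f=lambda i,u,v,w=40,h=30:cv2.resize(i[v-h:v+h+15,u-w:u+w],(400,375),interpolation=cv2.INTER_CUBIC)[:300] if 0 else cv2.resize(i[v-38:v+38,u-50:u+50],(400,300),interpolation=cv2.INTER_CUBIC)
cv2.imwrite('pics/c0.png',np.vstack([np.hstack([f(t,247,256),f(t,454,262)]),np.hstack([f(s,280,308),f(s,416,180)])]))
for n,u,v in [('L',247,256),('R',454,262),('pan',341,245),('knobL',241,237),('knobR',462,240)]: print(n,atz('t0',u,v,.03))
"
```

```text
L [0.57093621 0.2290576  0.03      ]
R [ 0.56240337 -0.27474671  0.03      ]
pan [0.6005254  0.00068768 0.03      ]
knobL [0.61710926 0.24470708 0.03      ]
knobR [ 0.6163497  -0.29461729  0.03      ]
```

View pics/c0.png

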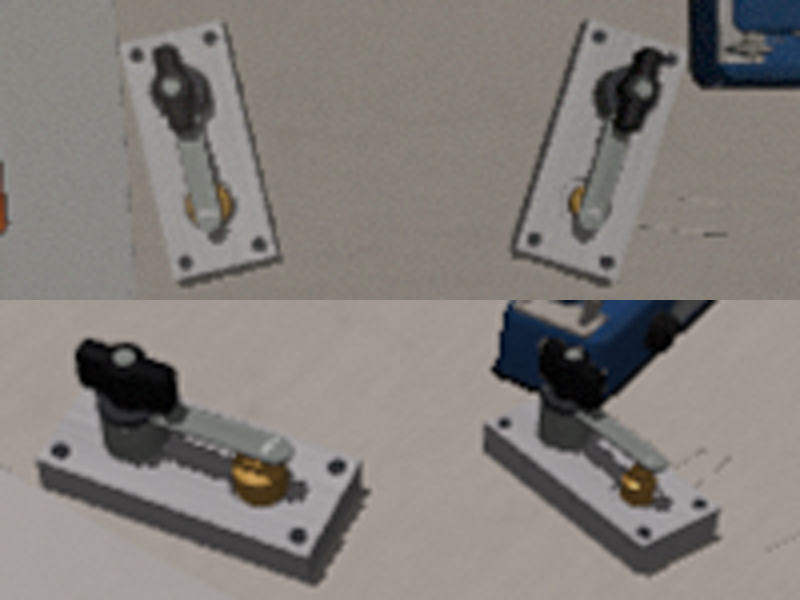

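The left weight looks larger, at about 11 px against 9 px, with its top close under the tongue. I'll go above the left block and check from close by.

```bash
python3 -m jog '[[0,0,0,0.041,-0.0361,-0.0014,100],[0,0,0,0.041,-0.0361,-0.0014,100],[0,0,0,0.041,-0.0361,-0.0014,100],[0,0,0,0.041,-0.0361,-0.0014,100],[0,0,0,0.041,-0.0361,-0.0014,100],[0,0,0,0.041,-0.0361,-0.0014,100],[0,0,0,0.041,-0.0361,-0.0014,100],[0,0,0,0.041,-0.0361,-0.0014,100],[0,0,0,0.041,-0.0361,-0.0014,100],[0,0,0,0.041,-0.0361,-0.0014,100]]' 120
python3 -m jog '[[0,0,0,0.041,-0.0361,-0.0014,100],[0,0,0,0.041,-0.0361,-0.0014,100],[0,0,0,0.041,-0.0361,-0.0014,100],[0,0,0,0.041,-0.0361,-0.0014,100],[0,0,0.171,0,0,0,100],[0,0,0,0,0,0,100]]'
python3 -c "
from h import *
snap('wrist','w1')"
```

```text
time_s: 1.35
position: [0.4518, 0.0022, 0.2453]
tool_rot: [[0.908, 0.419, -0.0], [0.419, -0.908, -0.0], [-0.0, -0.0, -1.0]]
ft_force: [0.9, -0.8, 0.0]
grip_width: 0.0854
gripper_force: 0.0
time_s: 2.1
position: [0.5396, 0.2006, 0.2503]
tool_rot: [[0.965, 0.261, -0.001], [0.261, -0.965, -0.0], [-0.001, -0.0, -1.0]]
ft_force: [-0.5, -0.7, -0.3]
grip_width: 0.0856
gripper_force: 0.0
```

View pics/w1.png

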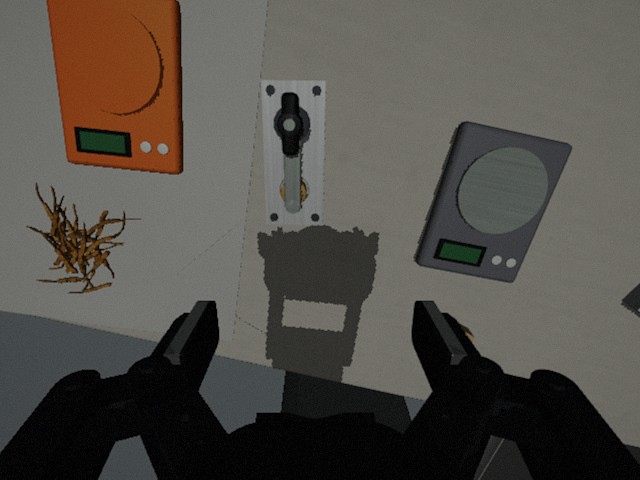

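The block fills (262–327, 80–228) and the knob cap is at (289,125). The weight spans about 279–309 px at roughly 1 mm/px, so it is the 27 mm one. The pan is at (503,190). I'll triangulate and take a second wrist view while moving nearer.

```bash
python3 -c "
from h import *
print('cap',tri([('w1',289,125),('t0',240,239.5),('s0',260.7,284)]), tri([('w1',289,125),('t0',240,239.5)]))
c=[atz('w1',u,v,.024)[:2] for u,v in [(262,81),(326,81),(327,226),(265,228)]]
c=np.array(c);print(c,'ctr',c.mean(0),'sides',[np.linalg.norm(c[i]-c[i-1]) for i in range(4)])
a=(c[0]+c[1]-c[2]-c[3]);print('yaw',np.degrees(np.arctan2(a[1],a[0])))
g=cv2.imread('pics/w1.png')
p=[(457,190),(549,190),(503,147),(503,234)]
print('pan',atz('w1',503,190.5,.028),'toppan',atz('t0',341,244,.028))
print('wing',[atz('w1',u,v,.087) for u,v in [(290,94),(290,156)]])
print('weight',atz('w1',294,192,.045))
"
python3 -m jog '[[0,0,0,0.04,-0.035,0.03,100],[0,0,0,0,0,0.03,100],[0,0,0,0,0,0,100]]'
python3 -c "
from h import *
snap('wrist','w2')"
```

```text
cap [0.60725271 0.24093158 0.08329193] [0.60706017 0.24125235 0.07774004]
[[0.6374401  0.28067467]
 [0.65394664 0.21960791]
 [0.50901601 0.17759034]
 [0.48832963 0.24493352]] ctr [0.57218309 0.23070161] sides [np.float64(0.15333415600641742), np.float64(0.0632583207478886), np.float64(0.15089852277651888), np.float64(0.07044877643335408)]
yaw 14.812695546733565
pan [0.59889622 0.00519696 0.028     ] toppan [0.60310954 0.00064533 0.028     ]
wing [array([0.63130764, 0.24621885, 0.087     ]), array([0.58221728, 0.23420608, 0.087     ])]
weight [0.54219154 0.22313706 0.045     ]
time_s: 2.52
position: [0.5684, 0.2437, 0.189]
tool_rot: [[0.965, 0.261, -0.005], [0.261, -0.965, -0.001], [-0.005, -0.0, -1.0]]
ft_force: [-0.8, -0.1, -0.2]
grip_width: 0.0854
gripper_force: 0.0
```

View pics/w2.png

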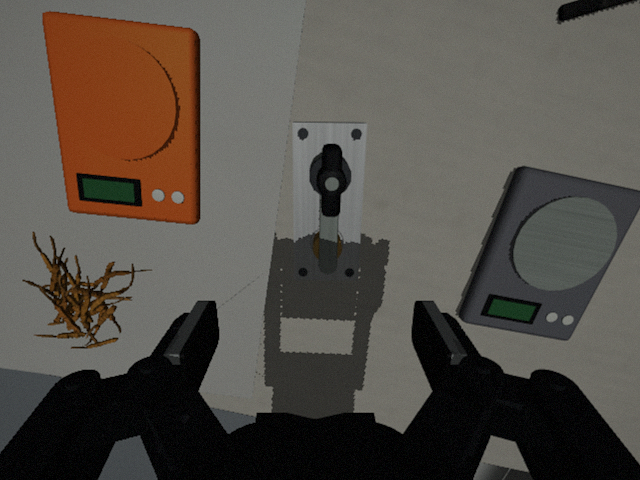

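The cap is at (332,184), the wing is vertical in the picture (so aligned with the tool), the weight is near (327,245) and the pan centre is near (565,244).

```bash
python3 -c "
from h import *
print('cap',tri([('w1',289,125),('w2',332,184)]),tri([('w1',289,125),('w2',332,184),('t0',240,239.5),('s0',260.7,284)]))
S=[tri([('w1',*a),('w2',*b)]) for a,b in [((270.5,90),(303,133)),((317,90.5),(356,133)),((314.5,217),(349,272)),((274.5,217),(303,272))]]
print(np.round(S,4),np.mean(S,0))
c=np.array([atz('w2',u,v,.024)[:2] for u,v in [(303,133),(356,133),(349,272),(303,272)]]);print('ctr',c.mean(0)); a=(c[0]+c[1]-c[2]-c[3]);print('yaw',np.degrees(np.arctan2(a[1],a[0])))
c=np.array([atz('w2',u,v,.087)[:2] for u,v in [(331,145),(331,215)]]);a=c[0]-c[1];print('wing',c,np.degrees(np.arctan2(a[1],a[0])))
print('pan',tri([('w1',503,190.5),('w2',565,244)]),atz('w2',565,244,.028))
"
```

```text
cap [0.60740447 0.24106491 0.08739191] [0.60712521 0.24085179 0.08355232]
[[0.6318 0.2711 0.0203]
 [0.6438 0.2259 0.0162]
 [0.5159 0.1941 0.0248]
 [0.5034 0.2376 0.0232]] [0.57371951 0.23219368 0.02112151]
ctr [0.57386749 0.23239081]
yaw 14.423157618693546
wing [[0.63356715 0.24914232]
 [0.58492188 0.23518792]] 16.0060833196394
pan [0.59891583 0.00492397 0.02758354] [0.59903472 0.00525465 0.028     ]
```

```bash
python3 -m jog '[[0,0,0,0.0369,0.0129,0.02,100],[0,0,0,0,0,0.05,100],[0,0,0,0,0,0.0,100]]'
python3 -c "
from h import *
snap('wrist','w3')"
```

```text
time_s: 2.95
position: [0.6073, 0.2405, 0.1195]
tool_rot: [[0.966, 0.259, -0.005], [0.259, -0.966, -0.001], [-0.005, -0.0, -1.0]]
ft_force: [-0.0, 0.6, -0.9]
grip_width: 0.0853
gripper_force: 0.0
```

View pics/w3.png

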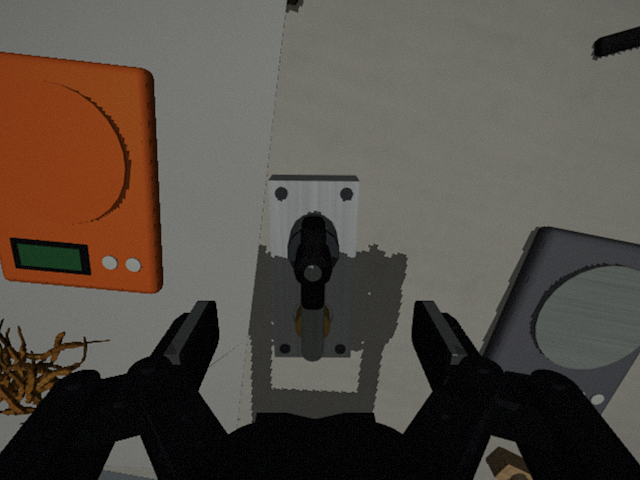

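The knob sits midway between the fingers (col 313 against 315). I'll go down and grip.

```bash
python3 -m jog '[[0,0,0,0,0,0.0300,100],[0,0,0,0,0,0.0285,100],[0,0,0,0,0,0,100],[0,0,0,0,0,0,10],[0,0,0,0,0,0,5],[0,0,0,0,0,0,5],[0,0,0,0,0,0,5],[0,0,0,0,0,0,5],[0,0,0,0,0,0,5]]' 120
```

```text
time_s: 4.12
position: [0.6083, 0.2421, 0.0633]
tool_rot: [[0.966, 0.259, 0.001], [0.259, -0.966, 0.001], [0.001, -0.001, -1.0]]
ft_force: [-3.1, 2.3, 5.6]
grip_width: 0.0119
gripper_force: 117.8
```

```bash
python3 -m jog '[[0,0,-0.1,0,0,0,0],[0,0,-0.15,0,0,0,0],[0,0,-0.18,0,0,0,0],[0,0,-0.18,0,0,0,0],[0,0,-0.18,0,0,0,0],[0,0,0,0,0,0,0]]'
python3 -c "
from h import *
print(observe()['wrist_torque'])"
```

```text
time_s: 4.88
position: [0.6076, 0.2431, 0.0633]
tool_rot: [[0.493, 0.87, -0.001], [0.87, -0.493, 0.002], [0.002, -0.002, -1.0]]
ft_force: [-4.6, 7.1, 6.0]
grip_width: 0.0118
gripper_force: 118.0
[ 0.98909713  0.7531863  -0.0100905 ]
```

```bash
python3 -m jog '[[0,0,-0.18,0,0,0,0],[0,0,-0.18,0,0,0,0],[0,0,-0.18,0,0,0,0],[0,0,-0.04,0,0,0,0],[0,0,0,0,0,0,0]]'
python3 -c "
from h import *
print(observe()['wrist_torque']);snap('top','t4')"
```

```text
time_s: 5.5
position: [0.6067, 0.2434, 0.0633]
tool_rot: [[-0.063, 0.998, -0.003], [0.998, 0.063, 0.002], [0.003, -0.002, -1.0]]
ft_force: [-9.9, 6.7, 9.2]
grip_width: 0.0116
gripper_force: 118.4
[ 1.0803302   1.45615034 -0.00627724]
```

The knob is at about 1.37 rad. I'll release it, rise, turn back and look at the weight.

```bash
python3 -m jog '[[0,0,0,0,0,0,100],[0,0,0,0,0,0,100],[0,0,0,0,0,0,100],[0,0,0,0,0,0,100],[0,0,0,0,0,-0.04,100],[0,0,0.186,0,0,-0.04,100],[0,0,0.186,0,0,-0.04,100],[0,0,0.186,0,0,0,100],[0,0,0.186,0,0,0,100],[0,0,0.186,0,0,0,100]]'
python3 -m jog '[[0,0,0.186,0,0,0,100],[0,0,0.186,0,0,0,100],[0,0,0.07,-0.06,0,0,100],[0,0,0,-0.03,0,0,100],[0,0,0,0,0,0,100]]'
python3 -c "
from h import *
snap('wrist','w5')"
```

```text
time_s: 6.8
position: [0.6084, 0.2414, 0.1825]
tool_rot: [[0.768, 0.641, 0.0], [0.641, -0.768, -0.0], [0.0, 0.0, -1.0]]
ft_force: [-0.3, 0.8, -0.5]
grip_width: 0.0852
gripper_force: 0.0
time_s: 7.42
position: [0.5214, 0.2141, 0.1831]
tool_rot: [[0.966, 0.257, 0.0], [0.257, -0.966, 0.0], [0.0, 0.0, -1.0]]
ft_force: [0.8, -0.2, 0.3]
grip_width: 0.0853
gripper_force: 0.0
```

View pics/w5.png

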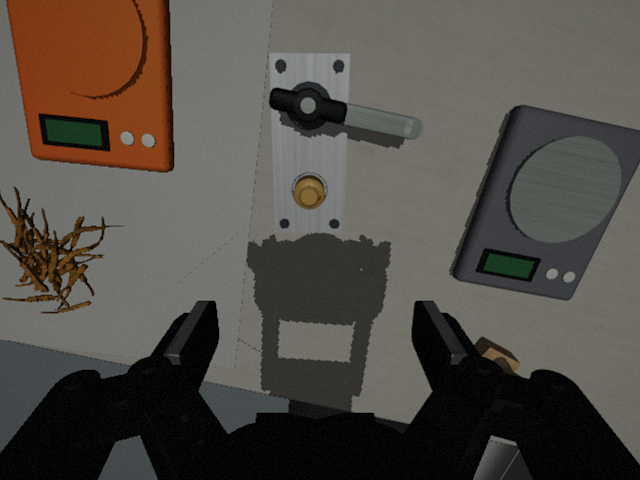

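The tongue is swung to the side and clear of the weight. The weight is at (309,191).

```bash
python3 -c "
from h import *
print(atz('w5',309.5,190,.024),atz('w5',310,193,.05),atz('w5',309,191,.035))"
python3 -m jog '[[0,0,0,0.0202,-0.0040,0.03,100],[0,0,0,0,0,0.04,100],[0,0,0,0,0,0.0,70],[0,0,0,0,0,0.0,70]]' 30
python3 -c "
from h import *
snap('wrist','w6')"
```

```text
[0.5402861  0.22355793 0.024     ] [0.54350397 0.22356684 0.05      ] [0.5416668  0.22419155 0.035     ]
time_s: 7.98
position: [0.5422, 0.2236, 0.1137]
tool_rot: [[0.966, 0.257, 0.002], [0.257, -0.966, 0.0], [0.002, 0.0, -1.0]]
ft_force: [0.9, -0.5, -0.2]
grip_width: 0.0597
gripper_force: 0.0
```

View pics/w6.png

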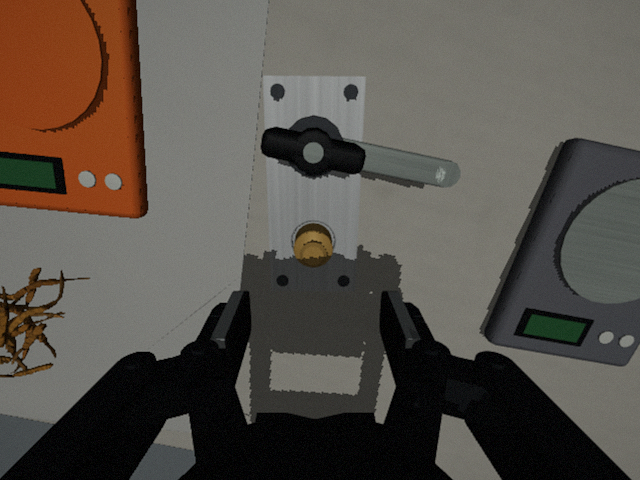

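The head is at (313,247), central between the fingers (col 315).

```bash
python3 -c "
from h import *
print(tri([('w5',309.5,193),('w6',313,247)]),atz('w6',313,247,.05),atz('w6',313.5,241,.024))"
python3 -m jog '[[0,0,0,-0.0010,0,0.045,70],[0,0,0,0,0,0.030,70],[0,0,0,0,0,0.0115,70],[0,0,0,0,0,0,70],[0,0,0,0,0,0,40],[0,0,0,0,0,0,10],[0,0,0,0,0,0,10],[0,0,0,0,0,0,10],[0,0,0,0,0,0,10]]' 30
```

```text
[0.53976058 0.22349467 0.03388878] [0.54586743 0.22524498 0.05      ] [0.54050551 0.2235987  0.024     ]
time_s: 9.15
position: [0.5408, 0.2233, 0.0273]
tool_rot: [[0.966, 0.257, 0.002], [0.257, -0.966, 0.0], [0.002, 0.0, -1.0]]
ft_force: [-1.0, -0.6, 5.6]
grip_width: 0.0253
gripper_force: 29.3
```

```bash
python3 -m jog '[[0,0,0,0,0,-0.01,10],[0,0,0,0,0,-0.03,10],[0,0,0,0,0,-0.03,10],[0,0,0,0,0,-0.02,10],[0,0,0,0,0.03,0,10],[0,0,0,0,0.04,0,10],[0,0,0,0,0.04,0,10],[0,0,0,0,0,0,10]]'
python3 -c "
from h import *
snap('wrist','w7')"
```

```text
time_s: 10.15
position: [0.569, 0.1146, 0.1166]
tool_rot: [[0.967, 0.254, 0.001], [0.254, -0.967, -0.0], [0.001, 0.0, -1.0]]
ft_force: [0.3, -0.3, 0.1]
grip_width: 0.0251
gripper_force: 29.9
```

View pics/w7.png

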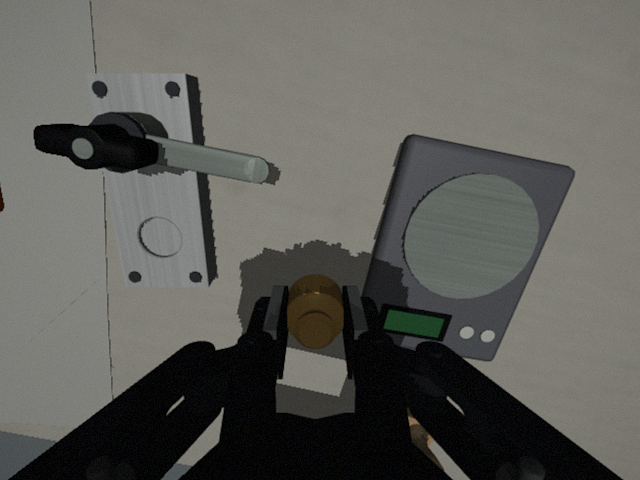

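The weight is held upright and the pan centre is at (471,236).

```bash
python3 -c "
from h import *
p=atz('w7',471,236,.028);o=observe();print(p,tri([('w7',471,236),('w2',565,244),('w1',503,190.5)]));print(np.array(o['tool_rot']).T@(p-o['position']))"
```

```text
[0.59998532 0.00634833 0.028     ] [0.59927812 0.0055676  0.02791677]
[0.00241203 0.11411208 0.08844186]
```

```bash
python3 -m jog '[[0,0,0,0.002,0.05,0,10],[0,0,0,0,0.045,0,10],[0,0,0,0,0.0195,0.02,10],[0,0,0,0,0,0.03,10],[0,0,0,0,0,0.02,10],[0,0,0,0,0,0.007,10],[0,0,0,0,0,0.001,10],[0,0,0,0,0,0,10]]'
```

```text
time_s: 11.2
position: [0.6001, 0.007, 0.0388]
tool_rot: [[0.966, 0.257, 0.001], [0.257, -0.966, -0.0], [0.001, 0.001, -1.0]]
ft_force: [-0.2, 0.0, -0.5]
grip_width: 0.0247
gripper_force: 30.0
```

```bash
python3 -m jog '[[0,0,0,0,0.0015,0.001,10],[0,0,0,0,0,0.001,10],[0,0,0,0,0,0.0005,10],[0,0,0,0,0,0,10]]'; python3 -m jog '[[0,0,0,0,0,0.0005,10],[0,0,0,0,0,0.0005,10],[0,0,0,0,0,0,10]]'
```

```text
time_s: 11.7
position: [0.6001, 0.0053, 0.0354]
tool_rot: [[0.966, 0.257, 0.0], [0.257, -0.966, 0.0], [0.0, -0.0, -1.0]]
ft_force: [0.1, 0.3, -1.3]
grip_width: 0.0253
gripper_force: 30.0
time_s: 12.08
position: [0.6002, 0.0052, 0.0353]
tool_rot: [[0.966, 0.257, 0.001], [0.257, -0.966, -0.0], [0.001, 0.0, -1.0]]
ft_force: [-2.0, 0.4, 7.6]
grip_width: 0.0255
gripper_force: 30.8
```

Contact (7.6 N, at the expected height). I'll open gently, then retreat.

```bash
python3 -m jog '[[0,0,0,0,0,0,35],[0,0,0,0,0,0,40],[0,0,0,0,0,0,60],[0,0,0,0,0,0,70],[0,0,0,0,0,0,70],[0,0,0,0,0,-0.03,70],[0,0,0,0,0,-0.05,70],[0,0,0,-0.04,0,-0.04,70],[0,0,0,-0.04,0,0,70],[0,0,0,0,0,0,70]]'
python3 -c "
from h import *
snap('wrist','w8')"
```

```text
time_s: 13.32
position: [0.521, -0.0155, 0.1551]
tool_rot: [[0.967, 0.256, -0.0], [0.256, -0.967, -0.0], [-0.0, 0.0, -1.0]]
ft_force: [0.2, 0.5, -0.6]
grip_width: 0.0599
gripper_force: 0.0
```

View pics/w8.png

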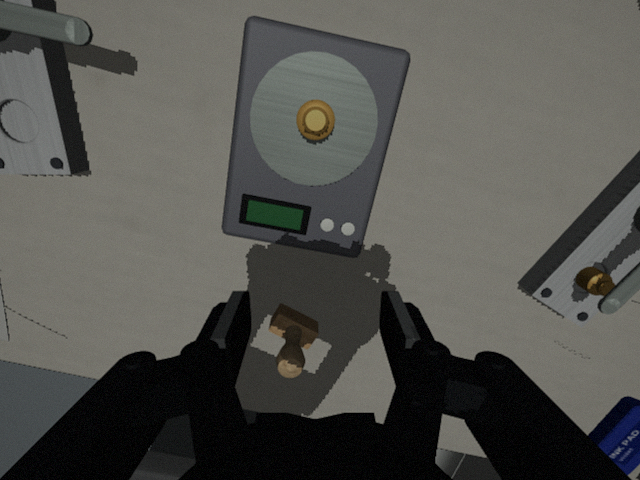

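The weight stands upright at the pan's centre (315,120), the stamp is untouched, and the right-hand weight is still clamped. I'll hand the job in.

```bash
python3 -c "
from h import *
print(job.close_job())"
```

```text
the job is handed in; nothing more can be done
None
```

I turned the left knob to about 1.37 rad and set the larger weight down upright near the middle of the grey scale's pan, left the smaller weight clamped, and handed the job in at about 13.4 s; no verdict came back.

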